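# Restart a synthesizer power unit and shut its cover

### The arm

A 6-joint arm with a two-finger parallel gripper is mounted at the origin on the work surface. World frame = base frame: x ahead of the robot, y to its left, z up, the work surface at z = 0. Lengths are in mm, angles in rad, forces in N, time in s.
With the tool pointing down it reaches from about 350 to 975 mm from the base axis. Payload 7.1 kg.
Tool frame: the origin (TCP) lies between the finger pads; the fingertips stand 8 mm ahead of it and the grasp point (between the pads) lies 11 mm behind it; x points along the fingers, y is the direction in which the jaws open and shut, and the axes are right-handed (so a half turn about x gives the same grasp; the last joint's range is limited). The gripper opens to 88 mm and grips with 3 to 60 N. Pads are 20 mm wide; open, the fingers measure 115 mm over their backs; the gripper's body (75 mm by 178 mm) begins 61 mm behind the grasp point.
Start: joints at [-1.322, 0.423, 1.63, -0, 1.089, -0.019], TCP at [165.4, -602.7, 230.675] pointing down, gripper open.
Joint ranges: [-3, 3], [-0.9, 2.11], [0.09, 2.58], [-1.31, 4.45], [0.11, 2.69], [-2.54, 2.54]. Speed limits (rad/s): [2.39, 2.39, 3.01, 3.14, 3.14, 3.14].

### API

Orientations are given as a rotation vector (axis times angle).
In Python, from workcell import ctrl gives the robot as it stands.
- The arm moves only by the tool apply_moves, never from a script. Its argument "increments" is a list of rows, each an object with "gripper": the opening in per cent of the stroke, from 0 (shut) to 100 (fully open); "delta_pos": the shift along the tool's x, y, z in cm, a list of three; "dr": the turn, a rotation vector about the tool's x, y, z in rad, a list of three. In form: [{"gripper": gripper, "delta_pos": [dx, dy, dz], "dr": [ax, ay, az]}, ...]. A call has exactly 5 rows; each row shifts and turns the commanded pose from where the row before left it, along the tool's axes as they then stand; what a row does not reach is not made up. A row lasts 1/12 s, in which the tool goes at most 41.7 mm and 7.16 degrees, less where a joint would pass 70% of its speed; a pose out of reach is approached as far as the arm can. A call with a gripper value outside its range is refused whole. The fingers move at their own pace and stop on an object; the grip force is fixed at half the most. Time passes only in rows, so rows that do not move let the fingers close, or fill a call up. It gives the time, the measured TCP pose, the force and the opening at its end, in the units of the state.
- ctrl.get_obs(): the state, without advancing time (a new reading comes with each control period).
- ctrl.get_image(name): name is "side" or "top"; returns a dict with "img" (420x560x3 uint8, red, green, blue), "range_z" (420x560 float32, mm along the optical axis (not along the pixel's ray), 0 where there is no reading), "mtx" (3x3 intrinsics, pixels), "k1" (the pictures are not rectified: a ray, as slopes to the right and down, at radius r is drawn at 1 + k1 r^2 times it, then the intrinsics apply), "rvec" (rotation vector, rad) and "tvec" (3), from world to camera coordinates, as OpenCV has them. Camera axes: x right, y down, z forward; pixel columns grow to the right and rows downward; lengths in mm; the calibration is good to about 2 mm. A picture is of the moment at which its call begins.
- ctrl.close_job(): hands the job in, once; it reports no verdict.
The state is a dict: "t": time; "qpos": joint angles; "qvel": joint speeds; "joint_torque": joint torques, N m; "ee_pos": TCP position; "orientation": TCP orientation; "ft_force": force on the tool from outside, world axes, zero at the start; "moment": the same for the moment, N m; "width": finger opening in mm.
Only numpy, scipy, OpenCV 4.12 (cv2) and the standard library are available. Lean on these libraries where they do the work, as an engineer would, in place of code of your own. Each camera call takes 0.05 s, during which the arm holds its last target. There are 200 camera calls.

### The job

Restart the synth's power: pull the red knob straight out of its bay until it catches and stays out when you let go, taking care not to wrench it against its stop, then press it back fully home. With the knob home, swing the grey cover flap shut over the bay and press it until its brass tab snaps in behind the rim; leave the mug, pedal and tin where they stand and finish with your hand clear.

Things in the scene. Friction and masses are not known exactly. Their poses are not given: they have to be found in the camera images.
- panel: Navy sloping top of the fixed power unit, 180 (x) by 210 mm (y), tilted 20 degrees towards the robot. Origin: centre of the top surface, 110 mm above the table; x runs up the slope away from the robot, y to its left, z is the outward normal. A sunk open bay spans x -60 to 50, y -75 to 75 mm, 56 mm deep (floor at z -56). A brass rim lies on its near wall at x -59, z -6 mm.
- knob_cap: Red pull knob on the bay floor, at panel x -5, y 0. Origin: on the knob's axis, level with the bay floor when the knob is home, moving with the knob; z is the pull axis (same direction as the panel's z). Steel neck 12 mm diameter from 0 to 14 mm, cylindrical red head 32 mm diameter from 14 to 34 mm. A fixed dark collar, 22 mm diameter and 8 mm high, stands around the neck.
- knob_top (a point): Centre of the knob head's flat top face, 34 mm along z from the origin of knob_cap.
- knob (a joint): Pull of the knob, m: 0 fully home, positive out along panel z. A spring (2.5 to 3.5 N) draws it home unless pulled past a click catch, a pull of about 9 to 12 N; caught, it stays out by itself. The catch is hidden and differs between starts: the knob rests caught at 8 to 17 mm. A firm stop lies 3 to 4 mm further out. A push of about 5 N frees it and it springs home.
- collar: Fixed dark collar, 22 mm diameter, 8 mm high, around the knob's neck; it holds the hidden catch and stop. Origin on the knob axis at the bay floor, axes as the panel's. Over 30 N between knob and collar counts as wrenching the knob against its stop.
- flap (a joint): Angle of the grey cover flap, rad: 0 shut flat on the panel over the bay, up to 2.15 open; starts at 1.75 to 2.05, leaning back a little. Hinge line parallel to panel y, stiff (0.13 N m): it stays where left. At 0.07 to 0.09 its sprung tab meets the rim and it stays ajar; a press of 5 to 10 N near the free edge snaps the tab behind the rim and it goes to 0.
- flap_hinge (a point): Middle of the flap's hinge line, at panel x +56.5, y 0, z +3.5 mm. Does not move.
- flap_edge (a point): Middle of the flap's free edge on its outer face, 118 mm from the hinge line. The flap is a plate 118 mm long, 158 wide, 5 thick; its outer face looks away from the robot when open, up when shut. A brass tab 26 mm wide stands 15 mm off the inner face near this edge.
- mug: White mug, 76 mm diameter, 88 mm high, on the table beside the unit. Origin: centre of its underside. Leave alone.
- pedal: Blue effects pedal, 110 by 66 mm, 48 mm high over its knobs. Origin: centre of its underside. Leave alone.
- tin: Round yellow tin with a white lid, 64 mm diameter, 40 mm high. Origin: centre of its underside. Leave alone.

How it is judged:
By the outcome, as a careful person would: the job done as asked, in the order asked, and still so for the second after the job is handed in, with the robot touching nothing.
It also fails if it takes over 61 s, if anything falls off the work surface, if the arm or the gripper's body presses on something with over 40 N, if the wrist force passes 120 N, or if a joint passes its speed limit or range.

## Working session

There is one attempt and no reset: what is moved stays moved. The work goes in short steps, Python scripts to look and compute and a tool call to move; the robot and the scene stay as the last step left them, time stands still between calls to the robot, and variables do not carry over. Pictures are saved under pics/ and viewed, about 8 in all and at most 12, crops included, and the job is handed in when it is done.

Besides the shell and the picture viewer there is one more tool, called after ">>>" as a command line: name --argument value ..., lists and objects as JSON in quotes. apply_moves: Moves the arm, as the interface text tells. Its arguments: {"type":"object","properties":{"increments":{"type":"array","items":{"type":"object","properties":{"gripper":{"type":"number"},"delta_pos":{"type":"array","items":{"type":"number"}},"dr":{"type":"array","items":{"type":"number"}}}}}},"required":["increments"]}

```bash
mkdir -p pics; ls
cat > h.py <<'E'
import numpy as np, cv2
from scipy.spatial.transform import Rotation as R
from workcell import ctrl
def shot(n,f):
    d=ctrl.get_image(n); cv2.imwrite(f'pics/{f}.png',d['img'][:,:,::-1]); np.savez(f'pics/{f}.npz',**d); return d
def load(f): return dict(np.load(f'pics/{f}.npz'))
def cloud(d):
    h,w=d['range_z'].shape; v,u=np.mgrid[:h,:w].astype(float)
    K=d['mtx']; dx=(u-K[0,2])/K[0,0]; dy=(v-K[1,2])/K[1,1]; x,y=dx.copy(),dy.copy()
    for _ in range(10):
        s=1+float(d['k1'])*(x*x+y*y); x,y=dx/s,dy/s
    z=d['range_z']; P=np.stack([x*z,y*z,z],-1)
    M=R.from_rotvec(np.ravel(d['rvec'])).as_matrix()
    return (P-np.ravel(d['tvec']))@M
E
python3 - <<'E'
from h import *
a=shot('side','s0');b=shot('top','t0')
for d in(a,b): print(d['mtx'],d['k1'],d['rvec'],d['tvec'])
cv2.imwrite('pics/both.png',cv2.resize(np.hstack([a['img'],b['img']])[:,:,::-1],(800,300)))
o=ctrl.get_obs();print(o)
E
```

```text
pics
[[430.73415402   0.         274.16704261]
 [  0.         430.73415402 213.52213594]
 [  0.           0.           1.        ]] -0.07867438448031268 [ 0.30838545 -2.87101118  1.05104893] [ 574.51793227  136.5703299  1036.93743733]
[[440.25762564   0.         280.40825853]
 [  0.         440.25762564 214.13039039]
 [  0.           0.           1.        ]] -0.09124008015940556 [ 2.12242117 -2.1045309   0.1786993 ] [ 52.30986861 568.88516308 921.8881397 ]
{'t': 0.1, 'qpos': array([-1.32198953e+00,  4.23765239e-01,  1.63058205e+00, -2.54111198e-07,
        1.08857409e+00, -1.89744664e-02]), 'qvel': array([-8.97803429e-04, -1.48479915e-03, -3.00734095e-03, -8.58897957e-04,
        5.27443352e-05,  1.77442282e-03]), 'joint_torque': array([ 1.23273608e-04, -5.45615566e+01, -2.74323589e+01,  6.45129033e-02,
        1.87739369e-02, -2.01351281e-05]), 'ee_pos': array([ 165.2948927 , -602.25959686,  229.99128816]), 'orientation': array([ 2.07875306,  0.28140681, -2.07907313]), 'ft_force': array([-0.45528966, -0.28275987, -0.33098298]), 'moment': array([-0.02834368,  0.01889573, -0.01347378]), 'width': 87.92400279446518}
```

View pics/t0.png

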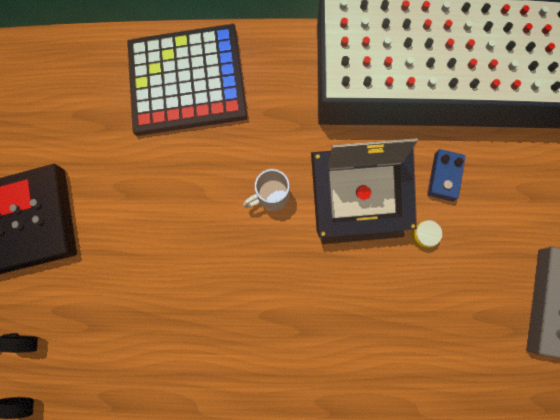

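View pics/s0.png

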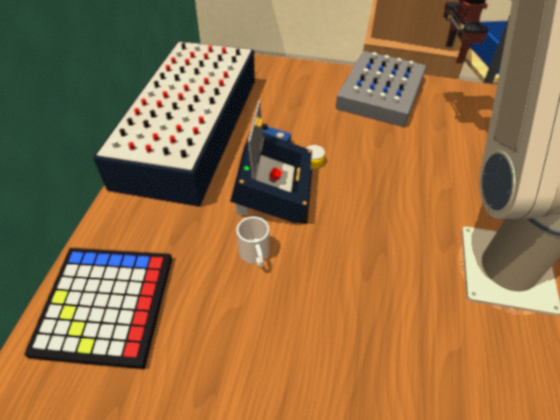

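```bash
cat >> h.py <<'E'
def panelR(yaw): return (R.from_euler('z',yaw)*R.from_euler('y',-np.deg2rad(20))).as_matrix()
E
python3 - <<'E'
from h import *
from scipy.optimize import minimize
A=[]
for f in('t0','s0'):
    d=load(f);C=cloud(d);im=d['img'].astype(int);d['C']=C
    r=(im[...,0]>120)&(im[...,1]<50)&(im[...,2]<50)&(d['range_z']>0)
    sel=np.zeros_like(r); 
    if f=='t0': sel[180:206,350:378]=1
    else: sel[160:185,265:290]=1
    P=C[r&sel]; print(f,'red',len(P),np.median(P,0),P.min(0),P.max(0))
    A.append((d,C))
d,C=A[0]
for p in [(318,157),(324,234),(413,227),(367,218),(375,148),(333,163),(412,142)]:
    print(p,np.round(C[p[1],p[0]]))
# navy panel points
im=d['img'].astype(int)
m=np.zeros(im.shape[:2],bool);m[145:245,305:420]=1
m&=(C[...,2]>60)&(C[...,2]<160)&(im.sum(2)<130)
P=C[m];print(len(P),P.min(0),P.max(0))
# plane fit ransac with known tilt: z-110 = tan20*((x-cx)cos+ (y-cy) sin)
best=None
rng=np.random.default_rng(0)
for i in range(800):
    q=P[rng.choice(len(P),3,False)];n=np.cross(q[1]-q[0],q[2]-q[0]);n/=np.linalg.norm(n)+1e-9;n*=np.sign(n[2])
    if n[2]<.88: continue
    k=np.abs((P-q[0])@n)<2.5
    if best is None or k.sum()>best.sum(): best=k
Q=P[best];c=Q.mean(0);n=np.linalg.svd(Q-c)[2][2];n*=np.sign(n[2])
print('plane',len(Q),n,np.rad2deg(np.arccos(n[2])),'yaw',np.arctan2(-n[1],-n[0]),c)
rect=cv2.minAreaRect(Q[:,:2].astype(np.float32));print(rect,cv2.boxPoints(rect))
np.save('Q.npy',Q)
big=cv2.resize(im[135:255,300:450].astype(np.uint8)[:,:,::-1],None,fx=5,fy=5,interpolation=cv2.INTER_CUBIC)
s=cv2.resize(A[1][0]['img'][95:225,225:335][:,:,::-1],None,fx=5,fy=5,interpolation=cv2.INTER_CUBIC)
cv2.imwrite('pics/tc.png',np.clip(big*1.6,0,255).astype(np.uint8));cv2.imwrite('pics/sc.png',np.clip(s*1.5,0,255).astype(np.uint8))
E
```

```text
t0 red 134 [ 611.65119319 -121.56666452   88.98626501] [ 598.84805235 -135.12044119   82.44695362] [ 624.70310029 -108.3806137    94.92485216]
s0 red 87 [ 610.79306881 -112.06947599   87.24937689] [ 597.39415229 -131.97273816   72.39019855] [ 623.90643063 -103.70310898   95.00751834]
(318, 157) [673. -21. 141.]
(324, 234) [520. -37.  83.]
(413, 227) [ 537. -229.   81.]
(367, 218) [ 555. -129.   87.]
(375, 148) [ 657. -119.  245.]
(333, 163) [652. -50. 165.]
(412, 142) [ 669. -188.  246.]
467 [ 514.29676697 -221.75369494   60.2714349 ] [691.3269802  -10.77602488 130.36463408]
plane 109 [-0.3702925   0.12158278  0.92092404] 22.938453551120617 yaw -0.31725213016898124 [ 620.61850299 -170.5458232   107.45314513]
((615.1012573242188, -117.24369812011719), (120.22405242919922, 203.4212188720703), 2.9437813758850098) [[ 549.8451    -18.754423]
 [ 560.292    -221.90721 ]
 [ 680.3574   -215.73297 ]
 [ 669.9105    -12.580185]]
```

View pics/tc.png

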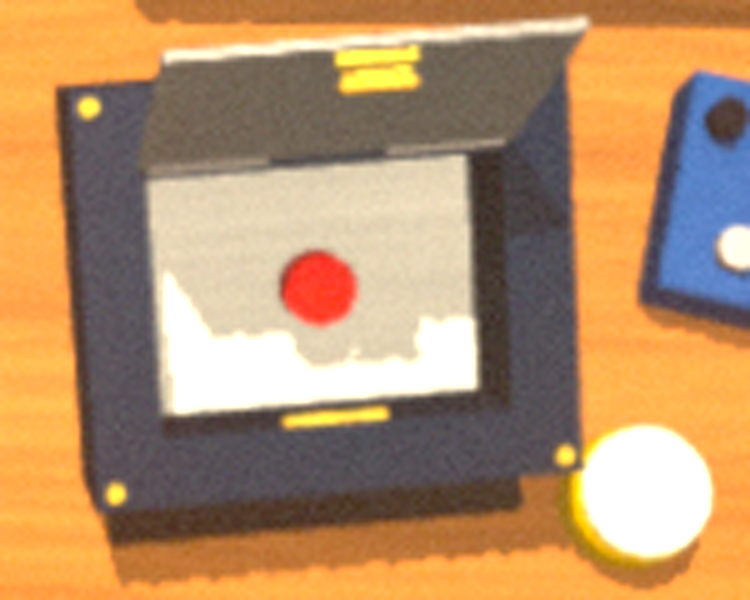

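```bash
cat >> h.py <<'E'
def proj(d,P):
    M=R.from_rotvec(np.ravel(d['rvec'])).as_matrix(); c=np.atleast_2d(P)@M.T+np.ravel(d['tvec'])
    s=c[:,:2]/c[:,2:]; s=s*(1+float(d['k1'])*(s**2).sum(1,keepdims=True)); K=d['mtx']
    return s*[K[0,0],K[1,1]]+K[:2,2]
def w(p,P):  # panel -> world
    return np.array([p[0],p[1],110])+np.atleast_2d(P)@panelR(p[2]).T
E
python3 - <<'E'
from h import *
from scipy.optimize import least_squares
d=load('t0')
px=np.array([[88,107],[116,493],[565,455],[335,416],[319,288]])/5+[300,135]-.4
def pts(e): a,b=90-e,105-e; return np.array([[a,b,0],[-a,b,0],[-a,-b,0],[-59,0,-6],[-5,0,-22]])
f=lambda q:(proj(d,w(q,pts(q[3])))-px).ravel()
r=least_squares(f,[600,-120,-.1,8]);print(r.x,np.round(r.fun.reshape(-1,2),2))
p=r.x
C=cloud(d);C2=cloud(load('s0'))
s=load('s0')
print('knobtop w',w(p,[[-5,0,-22]]),'side proj',proj(s,w(p,np.vstack([pts(p[3]),[[56.5,79,3.5],[56.5,-79,3.5]]]))))
# flap: cloud in panel coords
for X,rg in((C,(slice(130,172),slice(325,420))),(C2,(slice(95,185),slice(235,275)))):
    L=(X[rg].reshape(-1,3)-[p[0],p[1],110])@panelR(p[2])
    k=(L[:,2]>20)&(L[:,2]<125)&(abs(L[:,1])<82)&(L[:,0]>20)&(L[:,0]<140); L=L[k]
    q=np.polyfit(L[:,2],L[:,0],1);print(len(L),q,'ang',np.arctan2(1,q[0])if 1 else 0,'x at z3.5',np.polyval(q,3.5),'zmax',L[:,2].max(),'y',L[:,1].min(),L[:,1].max())
E
```

```text
[ 6.08383903e+02 -1.23522424e+02  9.38276650e-02  7.82033562e+00] [[-0.13 -0.14]
 [-0.17 -0.03]
 [-0.13 -0.3 ]
 [ 0.05  0.33]
 [ 0.39  0.14]]
knobtop w [[ 611.19745289 -123.25765798   87.61666163]] side proj [[240.14195591 181.08925558]
 [303.02587709 202.51691955]
 [308.26186298 150.45274843]
 [296.77618551 173.59355603]
 [275.47437535 170.79917283]
 [251.79763605 178.27912057]
 [260.79708438 136.64538747]]
1727 [ 0.40948919 52.05749461] ang 1.1821364713136657 x at z3.5 53.49070678630141 zmax 118.45200501544237 y -79.42307169389805 78.93915961486518
601 [ 0.40264117 49.94565308] ang 1.1880151580909257 x at z3.5 51.35489716200516 zmax 118.09233541094672 y -78.70186049760558 81.72711018946632
```

View pics/sc.png

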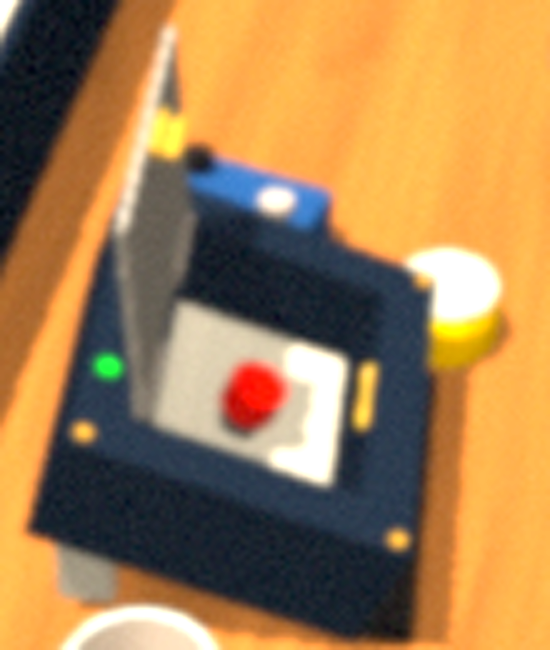

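```bash
cat >> h.py <<'E'
def tool(p): 
    Rp=panelR(p[2]); x=-Rp[:,2]; y=-Rp[:,1]; return np.stack([x,y,np.cross(x,y)],1)
def cur():
    o=ctrl.get_obs(); return np.array(o['ee_pos']),R.from_rotvec(o['orientation']),o
def plan(T,Rt,start=None,vmax=40,amax=.12,n=None):
    """rows from start pose to target, straight & even"""
    P,Q=start or cur()[:2]; Rt=R.from_matrix(Rt) if not isinstance(Rt,R) else Rt
    rv=(Q.inv()*Rt).as_rotvec(); D=np.array(T)-P
    n=n or int(np.ceil(max(np.linalg.norm(D)/vmax,np.linalg.norm(rv)/amax))); n=-(-n//5)*5
    for i in range(n):
        a,b=Q*R.from_rotvec(rv*i/n),Q*R.from_rotvec(rv*(i+1)/n)
        print(i+1,np.round(a.inv().apply(D/n)/10,2).tolist(),np.round(rv/n,3).tolist())
E
python3 - <<'E'
from h import *
from scipy.optimize import least_squares
d=load('t0');s=load('s0')
px=np.array([[88,107],[116,493],[565,455],[335,416],[319,288]])/5+[300,135]-.4
ps=np.array([[83,432],[398,540],[422,280],[365,397]])/5+[225,95]-.4
def pts(e): a,b=90-e,105-e; return np.array([[a,b,0],[-a,b,0],[-a,-b,0],[-59,0,-6],[-5,0,-22]])
f=lambda q:np.r_[(proj(d,w(q,pts(q[3])))-px).ravel(),(proj(s,w(q,pts(q[3])[:4]))-ps).ravel()]
r=least_squares(f,[600,-120,.1,8]);p=r.x;print(p,np.round(r.fun.reshape(-1,2),2))
np.save('p.npy',p)
C=cloud(d);B=C[0:130,320:560].reshape(-1,3);print('synth',np.percentile(B[:,0],[1,5,50]),np.percentile(B[:,2],[5,50,95,99]))
for row in(100,110,118,122,126,130): print(row,np.round(C[row,[345,375,405]]).tolist())
L=(C.reshape(-1,3)-[p[0],p[1],110])@panelR(p[2])
Rt=tool(p);P,Q,o=cur();print('now R',np.round(Q.as_matrix(),2).tolist());print('target',np.round(Rt,2).tolist())
plan(w(p,[[-5,0,30]])[0],Rt)
print(w(p,[[-5,0,-42]]))
E
```

```text
[ 6.07490120e+02 -1.23540558e+02  9.47116696e-02  7.86886341e+00] [[-0.12  0.34]
 [-0.1   0.4 ]
 [-0.1   0.05]
 [ 0.09  0.74]
 [ 0.41  0.54]
 [-0.64  0.16]
 [-0.8  -0.07]
 [-0.46 -0.12]
 [-0.49 -0.37]]
synth [794.06148107 800.2521513  890.31357536] [ 21.73353486 133.4246405  150.58113917 153.43778934]
100 [[806.0, -81.0, 131.0], [807.0, -147.0, 129.0], [807.0, -212.0, 130.0]]
110 [[802.0, -87.0, 87.0], [799.0, -153.0, 96.0], [800.0, -221.0, 94.0]]
118 [[802.0, -92.0, 42.0], [802.0, -163.0, 42.0], [801.0, -233.0, 47.0]]
122 [[801.0, -95.0, 20.0], [802.0, -167.0, 19.0], [800.0, -238.0, 27.0]]
126 [[798.0, -97.0, 3.0], [799.0, -171.0, 1.0], [799.0, -244.0, 3.0]]
130 [[788.0, -97.0, 1.0], [790.0, -171.0, -1.0], [790.0, -244.0, -0.0]]
now R [[-0.0, 0.26, -0.96], [0.0, -0.96, -0.26], [-1.0, -0.0, -0.0]]
target [[0.34, 0.09, -0.94], [0.03, -1.0, -0.09], [-0.94, -0.0, -0.34]]
1 [0.47, -1.74, -2.69] [0.009, 0.017, 0.002]
2 [0.51, -1.76, -2.67] [0.009, 0.017, 0.002]
3 [0.56, -1.78, -2.64] [0.009, 0.017, 0.002]
4 [0.6, -1.81, -2.62] [0.009, 0.017, 0.002]
5 [0.64, -1.83, -2.59] [0.009, 0.017, 0.002]
6 [0.68, -1.85, -2.56] [0.009, 0.017, 0.002]
7 [0.73, -1.88, -2.54] [0.009, 0.017, 0.002]
8 [0.77, -1.9, -2.51] [0.009, 0.017, 0.002]
9 [0.81, -1.92, -2.48] [0.009, 0.017, 0.002]
10 [0.85, -1.94, -2.45] [0.009, 0.017, 0.002]
11 [0.89, -1.97, -2.41] [0.009, 0.017, 0.002]
12 [0.93, -1.99, -2.38] [0.009, 0.017, 0.002]
13 [0.96, -2.01, -2.35] [0.009, 0.017, 0.002]
14 [1.0, -2.03, -2.31] [0.009, 0.017, 0.002]
15 [1.04, -2.05, -2.28] [0.009, 0.017, 0.002]
16 [1.07, -2.07, -2.24] [0.009, 0.017, 0.002]
17 [1.11, -2.09, -2.21] [0.009, 0.017, 0.002]
18 [1.14, -2.11, -2.17] [0.009, 0.017, 0.002]
19 [1.18, -2.13, -2.13] [0.009, 0.017, 0.002]
20 [1.21, -2.15, -2.09] [0.009, 0.017, 0.002]
[[ 617.11317997 -122.62640642   68.82280921]]
```

>>> apply_moves --increments '[{"gripper": 65,"delta_pos": [0.47,-1.74,-2.69],"dr": [0.009,0.017,0.002]},{"gripper": 65,"delta_pos": [0.51,-1.76,-2.67],"dr": [0.009,0.017,0.002]},{"gripper": 65,"delta_pos": [0.56,-1.78,-2.64],"dr": [0.009,0.017,0.002]},{"gripper": 65,"delta_pos": [0.6,-1.81,-2.62],"dr": [0.009,0.017,0.002]},{"gripper": 65,"delta_pos": [0.64,-1.83,-2.59],"dr": [0.009,0.017,0.002]}]'

```text
t: 0.52
ee_pos: [272.9, -482.1, 206.5]
orientation: [2.194, 0.237, -2.012]
ft_force: [-0.4, -0.2, -1.0]
width: 58.7
```

>>> apply_moves --increments '[{"gripper": 65,"delta_pos": [0.68,-1.85,-2.56],"dr": [0.009,0.017,0.002]},{"gripper": 65,"delta_pos": [0.73,-1.88,-2.54],"dr": [0.009,0.017,0.002]},{"gripper": 65,"delta_pos": [0.77,-1.9,-2.51],"dr": [0.009,0.017,0.002]},{"gripper": 65,"delta_pos": [0.81,-1.92,-2.48],"dr": [0.009,0.017,0.002]},{"gripper": 65,"delta_pos": [0.85,-1.94,-2.45],"dr": [0.009,0.017,0.002]}]'

```text
t: 0.93
ee_pos: [380.2, -363.2, 182.5]
orientation: [2.306, 0.192, -1.939]
ft_force: [-0.3, -0.3, 0.6]
width: 56.9
```

>>> apply_moves --increments '[{"gripper": 65,"delta_pos": [0.89,-1.97,-2.41],"dr": [0.009,0.017,0.002]},{"gripper": 65,"delta_pos": [0.93,-1.99,-2.38],"dr": [0.009,0.017,0.002]},{"gripper": 65,"delta_pos": [0.96,-2.01,-2.35],"dr": [0.009,0.017,0.002]},{"gripper": 65,"delta_pos": [1.0,-2.03,-2.31],"dr": [0.009,0.017,0.002]},{"gripper": 65,"delta_pos": [1.04,-2.05,-2.28],"dr": [0.009,0.017,0.002]}]'

```text
t: 1.35
ee_pos: [487.6, -244.6, 157.9]
orientation: [2.415, 0.146, -1.861]
ft_force: [-0.1, -0.7, 1.0]
width: 57.0
```

>>> apply_moves --increments '[{"gripper": 65,"delta_pos": [1.07,-2.07,-2.24],"dr": [0.009,0.017,0.002]},{"gripper": 65,"delta_pos": [1.11,-2.09,-2.21],"dr": [0.009,0.017,0.002]},{"gripper": 65,"delta_pos": [1.14,-2.11,-2.17],"dr": [0.009,0.017,0.002]},{"gripper": 65,"delta_pos": [1.18,-2.13,-2.13],"dr": [0.009,0.017,0.002]},{"gripper": 65,"delta_pos": [1.21,-2.15,-2.09],"dr": [0.009,0.017,0.002]}]'

```text
t: 1.77
ee_pos: [595.3, -126.6, 132.9]
orientation: [2.521, 0.099, -1.778]
ft_force: [0.5, -0.1, -0.2]
width: 57.1
```

```bash
cat >> h.py <<'E'
def st():
    p=np.load('p.npy');P,Q,o=cur();Rp=panelR(p[2])
    print('t',round(o['t'],2),'panel pos',np.round((P-[p[0],p[1],110])@Rp,2),'F panel',np.round(np.array(o['ft_force'])@Rp,2),'w',round(o['width'],1),'roterr',np.round((Q.inv()*R.from_matrix(tool(p))).as_rotvec(),4),'M',np.round(o['moment'],2))
E
python3 - <<'E'
from h import *
st()
a=shot('top','t1');b=shot('side','s1')
i=np.hstack([cv2.resize(a['img'][110:250,300:420],None,fx=3.3,fy=3.3,interpolation=2),cv2.resize(b['img'][80:220,215:335],None,fx=3.3,fy=3.3,interpolation=2)])
cv2.imwrite('pics/c1.png',cv2.convertScaleAbs(i[:,:,::-1],alpha=1.4))
E
```

```text
t 1.77 panel pos [-3.82 -1.88 25.73] F panel [ 0.36 -0.1  -0.32] w 57.1 roterr [-0.0071  0.0069 -0.0115] M [ 0.01  0.19 -0.04]
```

View pics/c1.png

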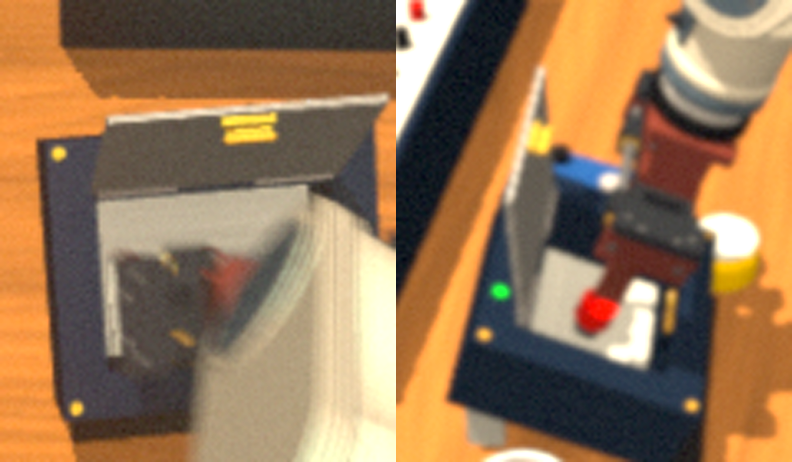

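>>> apply_moves --increments '[{"gripper": 65,"delta_pos": [0.6,0,0],"dr": [0,0,0]},{"gripper": 65,"delta_pos": [0.6,0,0],"dr": [0,0,0]},{"gripper": 65,"delta_pos": [0.6,0,0],"dr": [0,0,0]},{"gripper": 65,"delta_pos": [0,0,0],"dr": [0,0,0]},{"gripper": 65,"delta_pos": [0,0,0],"dr": [0,0,0]}]'

```text
t: 2.28
ee_pos: [600.1, -128.4, 115.8]
orientation: [2.52, 0.097, -1.78]
ft_force: [-0.8, 0.1, -0.2]
width: 56.8
```

```bash
python3 -c "
from h import *
st()"
```

```text
t 2.28 panel pos [-5.41 -4.17  8.14] F panel [-0.79  0.21  0.09] w 56.8 roterr [-0.0081  0.0084 -0.0118] M [-0.04  0.14 -0.01]
```

>>> apply_moves --increments '[{"gripper": 65,"delta_pos": [1.0,-0.21,-0.02],"dr": [-0.008,0.008,-0.012]},{"gripper": 65,"delta_pos": [1.0,-0.21,-0.02],"dr": [0,0,0]},{"gripper": 65,"delta_pos": [1.0,0,0],"dr": [0,0,0]},{"gripper": 65,"delta_pos": [1.0,0,0],"dr": [0,0,0]},{"gripper": 65,"delta_pos": [0,0,0],"dr": [0,0,0]}]'

```text
t: 2.7
ee_pos: [613.8, -122.0, 76.8]
orientation: [2.525, 0.122, -1.772]
ft_force: [0.2, -0.7, -0.3]
width: 57.1
```

Run:
```python
from h import *
st()
b=shot('side','s2')
i=cv2.resize(b['img'][120:220,225:335],None,fx=6,fy=6,interpolation=2)
cv2.imwrite('pics/c2.png',cv2.convertScaleAbs(i[:,:,::-1],alpha=1.4))
```

```text
t 2.7 panel pos [ -5.35   0.92 -33.44] F panel [ 0.06 -0.68 -0.34] w 57.1 roterr [0.001  0.0018 0.001 ] M [-0.02  0.2  -0.  ]
```

View pics/c2.png

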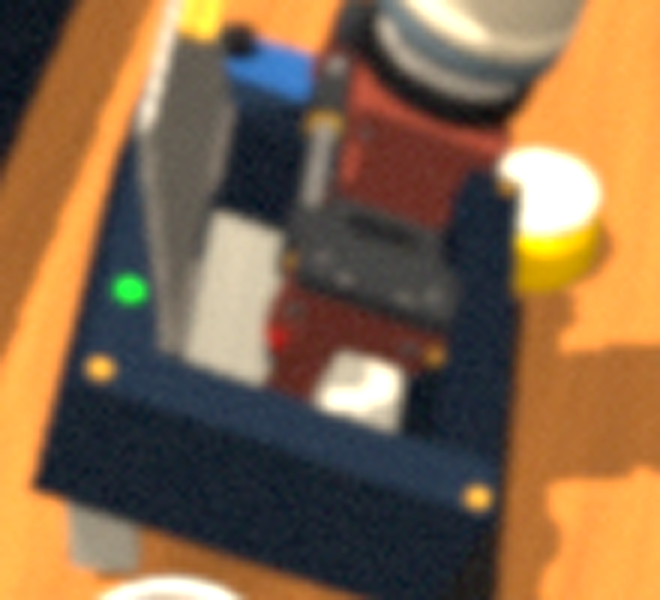

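>>> apply_moves --increments '[{"gripper": 65,"delta_pos": [0.4,0.05,0],"dr": [0,0,0]},{"gripper": 65,"delta_pos": [0.35,0,0],"dr": [0,0,0]},{"gripper": 45,"delta_pos": [0,0,0],"dr": [0,0,0]},{"gripper": 40,"delta_pos": [0,0,0],"dr": [0,0,0]},{"gripper": 40,"delta_pos": [0,0,0],"dr": [0,0,0]}]'

```text
t: 3.17
ee_pos: [616.9, -122.5, 72.1]
orientation: [2.527, 0.121, -1.768]
ft_force: [-0.0, 0.1, -0.3]
width: 40.7
```

```bash
python3 -c "
from h import *
st()"
```

```text
t 3.17 panel pos [ -4.07   0.12 -38.89] F panel [-0.11  0.13 -0.26] w 40.7 roterr [ 0.0014 -0.0009  0.0002] M [-0.02  0.11 -0.02]
```

>>> apply_moves --increments '[{"gripper": 36,"delta_pos": [0,0,0],"dr": [0,0,0]},{"gripper": 33,"delta_pos": [0,0,0],"dr": [0,0,0]},{"gripper": 25,"delta_pos": [0,0,0],"dr": [0,0,0]},{"gripper": 15,"delta_pos": [0,0,0],"dr": [0,0,0]},{"gripper": 15,"delta_pos": [0,0,0],"dr": [0,0,0]}]'

```text
t: 3.58
ee_pos: [616.9, -122.4, 72.2]
orientation: [2.527, 0.121, -1.768]
ft_force: [-1.1, 1.5, 4.6]
width: 31.4
```

```bash
python3 -c "
from h import *
st()"
```

```text
t 3.58 panel pos [ -4.     0.24 -38.82] F panel [0.66 1.61 4.66] w 31.4 roterr [ 0.0014 -0.001   0.0003] M [0.27 0.11 0.11]
```

>>> apply_moves --increments '[{"gripper": 15,"delta_pos": [-0.1,0,0],"dr": [0,0,0]},{"gripper": 15,"delta_pos": [-0.1,0,0],"dr": [0,0,0]},{"gripper": 15,"delta_pos": [-0.1,0,0],"dr": [0,0,0]},{"gripper": 15,"delta_pos": [-0.1,0,0],"dr": [0,0,0]},{"gripper": 15,"delta_pos": [-0.1,0,0],"dr": [0,0,0]}]'

```text
t: 4.0
ee_pos: [615.3, -122.6, 76.5]
orientation: [2.527, 0.121, -1.768]
ft_force: [3.9, 3.1, -4.0]
width: 31.3
```

```bash
python3 -c "
from h import *
st()"
```

```text
t 4.0 panel pos [ -4.09   0.22 -34.13] F panel [ 2.52  2.76 -5.2 ] w 31.3 roterr [ 0.0014 -0.0007  0.0003] M [ 0.34 -0.26  0.1 ]
```

>>> apply_moves --increments '[{"gripper": 15,"delta_pos": [-0.05,0,0],"dr": [0,0,0]},{"gripper": 15,"delta_pos": [-0.05,0,0],"dr": [0,0,0]},{"gripper": 15,"delta_pos": [-0.05,0,0],"dr": [0,0,0]},{"gripper": 15,"delta_pos": [-0.05,0,0],"dr": [0,0,0]},{"gripper": 15,"delta_pos": [0,0,0],"dr": [0,0,0]}]'

```text
t: 4.42
ee_pos: [614.5, -122.6, 78.6]
orientation: [2.527, 0.121, -1.768]
ft_force: [4.7, 3.1, -2.2]
width: 31.2
```

```bash
python3 -c "
from h import *
st()"
```

```text
t 4.42 panel pos [ -4.1    0.23 -31.94] F panel [ 3.96  2.67 -3.73] w 31.2 roterr [ 0.0014 -0.0008  0.0003] M [ 0.46 -0.28  0.17]
```

>>> apply_moves --increments '[{"gripper": 15,"delta_pos": [-0.05,0,0],"dr": [0,0,0]},{"gripper": 15,"delta_pos": [-0.05,0,0],"dr": [0,0,0]},{"gripper": 15,"delta_pos": [0,0,0],"dr": [0,0,0]},{"gripper": 15,"delta_pos": [0,0,0],"dr": [0,0,0]},{"gripper": 15,"delta_pos": [0,0,0],"dr": [0,0,0]}]'

```text
t: 4.83
ee_pos: [614.2, -122.7, 79.5]
orientation: [2.527, 0.121, -1.768]
ft_force: [3.4, 4.0, -1.6]
width: 31.5
```

```bash
python3 -c "
from h import *
st()"
```

```text
t 4.83 panel pos [ -4.09   0.19 -30.97] F panel [ 2.97  3.66 -2.75] w 31.5 roterr [ 0.0014 -0.0008  0.0003] M [ 0.5  -0.31  0.13]
```

Out 7.9 mm by arm motion, about 3 N. I'll step on 1 mm at a time.

>>> apply_moves --increments '[{"gripper": 15,"delta_pos": [-0.05,0,0],"dr": [0,0,0]},{"gripper": 15,"delta_pos": [-0.05,0,0],"dr": [0,0,0]},{"gripper": 15,"delta_pos": [0,0,0],"dr": [0,0,0]},{"gripper": 15,"delta_pos": [0,0,0],"dr": [0,0,0]},{"gripper": 15,"delta_pos": [0,0,0],"dr": [0,0,0]}]'

```text
t: 5.25
ee_pos: [613.9, -122.7, 80.3]
orientation: [2.527, 0.121, -1.768]
ft_force: [3.5, 3.0, -3.2]
width: 31.5
```

```bash
python3 -c "
from h import *
st()"
```

```text
t 5.25 panel pos [ -4.11   0.2  -30.08] F panel [ 2.41  2.65 -4.27] w 31.5 roterr [ 0.0014 -0.0008  0.0003] M [ 0.57 -0.34  0.18]
```

>>> apply_moves --increments '[{"gripper": 15,"delta_pos": [-0.05,0,0],"dr": [0,0,0]},{"gripper": 15,"delta_pos": [-0.05,0,0],"dr": [0,0,0]},{"gripper": 15,"delta_pos": [0,0,0],"dr": [0,0,0]},{"gripper": 15,"delta_pos": [0,0,0],"dr": [0,0,0]},{"gripper": 15,"delta_pos": [0,0,0],"dr": [0,0,0]}]'

```text
t: 5.67
ee_pos: [613.6, -122.7, 81.0]
orientation: [2.527, 0.121, -1.768]
ft_force: [5.9, 3.5, -6.2]
width: 31.7
```

```bash
python3 -c "
from h import *
st()"
```

```text
t 5.67 panel pos [ -4.13   0.21 -29.32] F panel [ 3.69  2.9  -7.92] w 31.7 roterr [ 0.0014 -0.0007  0.0003] M [ 0.55 -0.48  0.17]
```

>>> apply_moves --increments '[{"gripper": 15,"delta_pos": [-0.05,0,0],"dr": [0,0,0]},{"gripper": 15,"delta_pos": [0,0,0],"dr": [0,0,0]},{"gripper": 15,"delta_pos": [0,0,0],"dr": [0,0,0]},{"gripper": 15,"delta_pos": [0,0,0],"dr": [0,0,0]},{"gripper": 15,"delta_pos": [0,0,0],"dr": [0,0,0]}]'

```text
t: 6.08
ee_pos: [613.4, -122.8, 81.4]
orientation: [2.527, 0.121, -1.768]
ft_force: [6.0, 4.2, -7.0]
width: 31.5
```

```bash
python3 -c "
from h import *
st()"
```

```text
t 6.08 panel pos [ -4.15   0.2  -28.93] F panel [ 3.57  3.64 -8.71] w 31.5 roterr [ 0.0013 -0.0006  0.0003] M [ 0.52 -0.52  0.17]
```

>>> apply_moves --increments '[{"gripper": 15,"delta_pos": [-0.05,0,0],"dr": [0,0,0]},{"gripper": 15,"delta_pos": [0,0,0],"dr": [0,0,0]},{"gripper": 15,"delta_pos": [0,0,0],"dr": [0,0,0]},{"gripper": 15,"delta_pos": [0,0,0],"dr": [0,0,0]},{"gripper": 15,"delta_pos": [0,0,0],"dr": [0,0,0]}]'

```text
t: 6.5
ee_pos: [613.3, -122.8, 81.8]
orientation: [2.527, 0.121, -1.768]
ft_force: [7.4, 3.3, -7.4]
width: 31.0
```

```bash
python3 -c "
from h import *
st()"
```

```text
t 6.5 panel pos [ -4.18   0.19 -28.5 ] F panel [ 4.69  2.57 -9.55] w 31.0 roterr [ 0.0013 -0.0006  0.0002] M [ 0.52 -0.51  0.2 ]
```

>>> apply_moves --increments '[{"gripper": 15,"delta_pos": [-0.05,0,0],"dr": [0,0,0]},{"gripper": 15,"delta_pos": [0,0,0],"dr": [0,0,0]},{"gripper": 15,"delta_pos": [0,0,0],"dr": [0,0,0]},{"gripper": 15,"delta_pos": [0,0,0],"dr": [0,0,0]},{"gripper": 15,"delta_pos": [0,0,0],"dr": [0,0,0]}]'

```text
t: 6.92
ee_pos: [613.1, -122.8, 82.2]
orientation: [2.527, 0.121, -1.768]
ft_force: [7.6, 3.5, -7.5]
width: 31.8
```

```bash
python3 -c "
from h import *
st()"
```

```text
t 6.92 panel pos [ -4.15   0.21 -28.04] F panel [ 4.8   2.76 -9.76] w 31.8 roterr [ 0.0014 -0.0006  0.0002] M [ 0.5  -0.59  0.13]
```

>>> apply_moves --increments '[{"gripper": 15,"delta_pos": [-0.05,0,0],"dr": [0,0,0]},{"gripper": 15,"delta_pos": [0,0,0],"dr": [0,0,0]},{"gripper": 15,"delta_pos": [0,0,0],"dr": [0,0,0]},{"gripper": 15,"delta_pos": [0,0,0],"dr": [0,0,0]},{"gripper": 15,"delta_pos": [0,0,0],"dr": [0,0,0]}]'

```text
t: 7.33
ee_pos: [613.0, -122.8, 82.7]
orientation: [2.527, 0.121, -1.768]
ft_force: [8.1, 3.1, -7.1]
width: 31.4
```

```bash
python3 -c "
from h import *
st()"
```

```text
t 7.33 panel pos [ -4.12   0.21 -27.5 ] F panel [ 5.46  2.36 -9.55] w 31.4 roterr [ 0.0014 -0.0006  0.0003] M [ 0.58 -0.5   0.17]
```

>>> apply_moves --increments '[{"gripper": 15,"delta_pos": [-0.05,0,0],"dr": [0,0,0]},{"gripper": 15,"delta_pos": [0,0,0],"dr": [0,0,0]},{"gripper": 15,"delta_pos": [0,0,0],"dr": [0,0,0]},{"gripper": 15,"delta_pos": [0,0,0],"dr": [0,0,0]},{"gripper": 15,"delta_pos": [0,0,0],"dr": [0,0,0]}]'

```text
t: 7.75
ee_pos: [612.8, -122.8, 83.2]
orientation: [2.527, 0.121, -1.768]
ft_force: [7.0, 4.2, -7.7]
width: 31.5
```

Run:
```python
from h import *
st()
b=shot('side','s3');p=np.load('p.npy')
C=cloud(b);im=b['img'].astype(int)
m=(im[...,0]>110)&(im[...,1]<45)&(im[...,2]<45);m[:,:250]=0;m[:,300:]=0;m[:140]=0;m[200:]=0
L=(C[m]-[p[0],p[1],110])@panelR(p[2]);print(len(L),np.round(np.percentile(L,[5,50,95],axis=0),1))
i=cv2.resize(b['img'][140:200,245:315],None,fx=9,fy=9,interpolation=2)
cv2.imwrite('pics/c3.png',cv2.convertScaleAbs(i[:,:,::-1],alpha=1.4))
```

```text
t 7.75 panel pos [ -4.15   0.22 -26.96] F panel [ 4.33  3.48 -9.73] w 31.5 roterr [ 0.0013 -0.0006  0.0003] M [ 0.54 -0.5   0.2 ]Traceback (most recent call last):
  File "<stdin>", line 6, in <module>
    return _quantile_unchecked(
        a, q, axis, out, overwrite_input, method, keepdims, weights)
    return _ureduce(a,
                    func=_quantile_ureduce_func,
    ...<5 lines>...
                    overwrite_input=overwrite_input,
                    method=method)
    r = func(a, **kwargs)
    result = _quantile(arr,
                       quantiles=q,
    ...<2 lines>...
                       out=out,
                       weights=wgt)
    slices_having_nans = np.isnan(arr[-1, ...])
                                  ~~~^^^^^^^^^
IndexError: index -1 is out of bounds for axis 0 with size 0
```

Run:
```python
from h import *
o=[]
for f in('s2','s3'):
    b=load(f); o.append(cv2.resize(b['img'][145:195,255:305],None,fx=8,fy=8,interpolation=2))
cv2.imwrite('pics/c3b.png',cv2.convertScaleAbs(np.hstack(o)[:,:,::-1],alpha=1.6))
```

```text
(no output)
```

View pics/c3b.png

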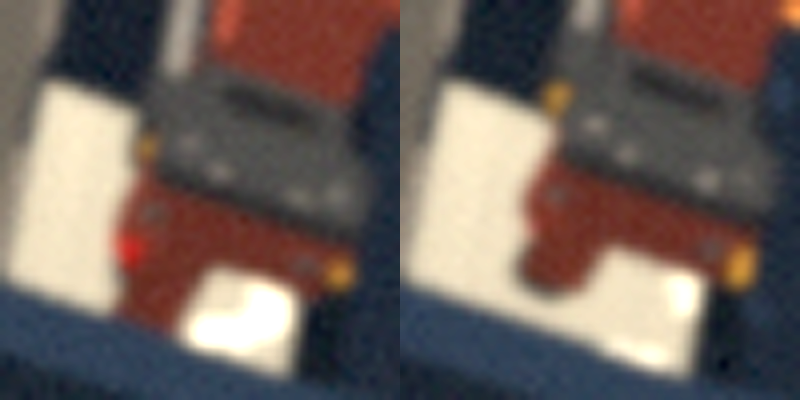

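>>> apply_moves --increments '[{"gripper": 15,"delta_pos": [-0.05,0,0],"dr": [0,0,0]},{"gripper": 15,"delta_pos": [0,0,0],"dr": [0,0,0]},{"gripper": 15,"delta_pos": [0,0,0],"dr": [0,0,0]},{"gripper": 15,"delta_pos": [0,0,0],"dr": [0,0,0]},{"gripper": 15,"delta_pos": [0,0,0],"dr": [0,0,0]}]'

```text
t: 8.22
ee_pos: [612.6, -122.9, 83.8]
orientation: [2.527, 0.121, -1.768]
ft_force: [6.3, 4.1, -6.3]
width: 31.6
```

```bash
python3 -c "
from h import *
st()"
```

```text
t 8.22 panel pos [ -4.14   0.2  -26.35] F panel [ 4.14  3.48 -8.23] w 31.6 roterr [ 0.0013 -0.0007  0.0003] M [ 0.51 -0.48  0.16]
```

>>> apply_moves --increments '[{"gripper": 15,"delta_pos": [-0.05,0,0],"dr": [0,0,0]},{"gripper": 15,"delta_pos": [0,0,0],"dr": [0,0,0]},{"gripper": 15,"delta_pos": [0,0,0],"dr": [0,0,0]},{"gripper": 15,"delta_pos": [0,0,0],"dr": [0,0,0]},{"gripper": 15,"delta_pos": [0,0,0],"dr": [0,0,0]}]'

```text
t: 8.63
ee_pos: [612.3, -122.9, 84.5]
orientation: [2.527, 0.121, -1.768]
ft_force: [4.8, 4.8, -3.7]
width: 31.3
```

```bash
python3 -c "
from h import *
st()"
```

```text
t 8.63 panel pos [ -4.12   0.21 -25.64] F panel [ 3.63  4.31 -5.26] w 31.3 roterr [ 0.0014 -0.0008  0.0003] M [ 0.54 -0.33  0.22]
```

>>> apply_moves --increments '[{"gripper": 15,"delta_pos": [-0.05,0,0],"dr": [0,0,0]},{"gripper": 15,"delta_pos": [0,0,0],"dr": [0,0,0]},{"gripper": 15,"delta_pos": [0,0,0],"dr": [0,0,0]},{"gripper": 15,"delta_pos": [0,0,0],"dr": [0,0,0]},{"gripper": 15,"delta_pos": [0,0,0],"dr": [0,0,0]}]'

```text
t: 9.05
ee_pos: [612.1, -122.9, 85.1]
orientation: [2.527, 0.121, -1.768]
ft_force: [3.3, 4.2, -0.7]
width: 31.2
```

```bash
python3 -c "
from h import *
st()"
```

```text
t 9.05 panel pos [ -4.11   0.21 -24.98] F panel [ 3.24  3.83 -1.97] w 31.2 roterr [ 0.0013 -0.0008  0.0003] M [ 0.54 -0.27  0.15]
```

>>> apply_moves --increments '[{"gripper": 15,"delta_pos": [-0.05,0,0],"dr": [0,0,0]},{"gripper": 15,"delta_pos": [0,0,0],"dr": [0,0,0]},{"gripper": 15,"delta_pos": [0,0,0],"dr": [0,0,0]},{"gripper": 15,"delta_pos": [0,0,0],"dr": [0,0,0]},{"gripper": 15,"delta_pos": [0,0,0],"dr": [0,0,0]}]'

```text
t: 9.47
ee_pos: [611.9, -122.9, 85.7]
orientation: [2.527, 0.121, -1.768]
ft_force: [1.7, 4.1, 1.7]
width: 31.3
```

```bash
python3 -c "
from h import *
st()"
```

```text
t 9.47 panel pos [ -4.12   0.21 -24.41] F panel [2.6  3.96 0.91] w 31.3 roterr [ 0.0014 -0.0008  0.0003] M [ 0.69 -0.22  0.26]
```

>>> apply_moves --increments '[{"gripper": 15,"delta_pos": [-0.05,0,0],"dr": [0,0,0]},{"gripper": 15,"delta_pos": [0,0,0],"dr": [0,0,0]},{"gripper": 15,"delta_pos": [0,0,0],"dr": [0,0,0]},{"gripper": 15,"delta_pos": [0,0,0],"dr": [0,0,0]},{"gripper": 15,"delta_pos": [0,0,0],"dr": [0,0,0]}]'

```text
t: 9.88
ee_pos: [611.8, -122.9, 86.1]
orientation: [2.527, 0.121, -1.768]
ft_force: [1.3, 4.1, 3.4]
width: 31.5
```

```bash
python3 -c "
from h import *
st()"
```

```text
t 9.88 panel pos [ -4.12   0.2  -23.96] F panel [2.78 4.   2.6 ] w 31.5 roterr [ 0.0014 -0.0008  0.0003] M [ 0.76 -0.23  0.25]
```

>>> apply_moves --increments '[{"gripper": 50,"delta_pos": [0,0,0],"dr": [0,0,0]},{"gripper": 65,"delta_pos": [0,0,0],"dr": [0,0,0]},{"gripper": 65,"delta_pos": [0,0,0],"dr": [0,0,0]},{"gripper": 65,"delta_pos": [0,0,0],"dr": [0,0,0]},{"gripper": 65,"delta_pos": [-0.4,0,0],"dr": [0,0,0]}]'

```text
t: 10.3
ee_pos: [609.9, -123.2, 89.0]
orientation: [2.526, 0.121, -1.77]
ft_force: [-0.7, 0.2, 0.8]
width: 56.7
```

>>> apply_moves --increments '[{"gripper": 65,"delta_pos": [-1.0,0,0],"dr": [0,0,0]},{"gripper": 65,"delta_pos": [-1.0,0,0],"dr": [0,0,0]},{"gripper": 65,"delta_pos": [-1.0,0,0],"dr": [0,0,0]},{"gripper": 65,"delta_pos": [-0.6,0,0],"dr": [0,0,0]},{"gripper": 65,"delta_pos": [0,0,0],"dr": [0,0,0]}]'

```text
t: 10.72
ee_pos: [598.5, -124.6, 125.7]
orientation: [2.529, 0.12, -1.764]
ft_force: [-0.5, -0.4, 0.6]
width: 57.3
```

```bash
cat > kz.py <<'E'
from h import *
import sys
st()
f=sys.argv[1]
b=shot('side',f);p=np.load('p.npy')
def kz(b):
    C=cloud(b);im=b['img'].astype(int)
    m=(im[...,0]>110)&(im[...,1]<60)&(im[...,2]<60)&(b['range_z']>0);m[:,:255]=0;m[:,300:]=0;m[:145]=0;m[195:]=0
    v,u=np.nonzero(m);L=(C[m]-[p[0],p[1],110])@panelR(p[2])
    return len(L),u.mean(),v.mean(),v.min(),np.round(np.percentile(L,[5,50,95],axis=0),1).tolist()
print('start',kz(load('s0')));print('now',kz(b))
for z in(-22,-7): print(z,proj(b,w(p,[[-5,0,z]])))
o=[cv2.resize(x['img'][125:200,240:310],None,fx=5.5,fy=5.5,interpolation=2) for x in(load('s0'),b)]
cv2.imwrite(f'pics/{f}c.png',cv2.convertScaleAbs(np.hstack(o)[:,:,::-1],alpha=1.4))
E
python3 kz.py s4
```

```text
t 10.72 panel pos [-3.11 -0.24 17.85] F panel [-0.27 -0.32  0.73] w 57.3 roterr [ 0.0016 -0.0034 -0.0009] M [-0.05  0.22  0.02]
start (102, np.float64(275.0686274509804), np.float64(173.73529411764707), np.int64(168), [[-15.8, -4.8, -34.5], [-4.5, 11.5, -21.6], [5.8, 17.3, -18.3]])
now (59, np.float64(275.2542372881356), np.float64(171.10169491525423), np.int64(164), [[-11.7, 0.9, -23.2], [1.4, 15.4, -12.3], [7.0, 36.9, 24.8]])
-22 [[275.80896072 170.84638934]]
-7 [[277.81057839 167.10822684]]
```

View pics/s4c.png

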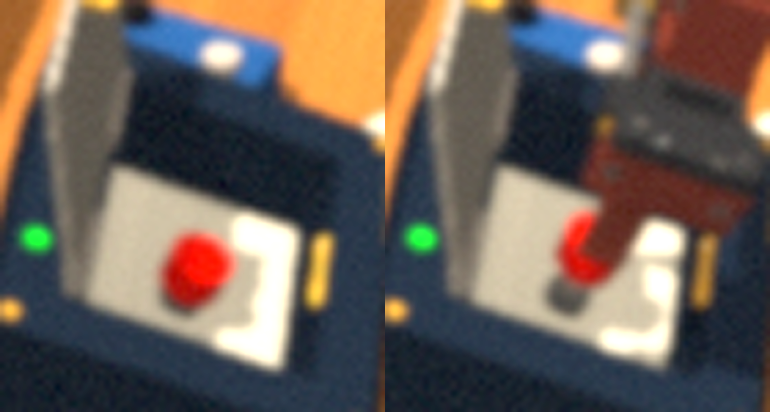

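>>> apply_moves --increments '[{"gripper": 0,"delta_pos": [0,0,0.1],"dr": [0,0,0]},{"gripper": 0,"delta_pos": [0,0,0],"dr": [0,0,0]},{"gripper": 0,"delta_pos": [0,0,0],"dr": [0,0,0]},{"gripper": 0,"delta_pos": [0,0,0],"dr": [0,0,0]},{"gripper": 0,"delta_pos": [0,0,0],"dr": [0,0,0]}]'

```text
t: 11.18
ee_pos: [597.0, -124.3, 122.8]
orientation: [2.526, 0.122, -1.769]
ft_force: [0.4, -0.9, -0.9]
width: 27.4
```

>>> apply_moves --increments '[{"gripper": 0,"delta_pos": [0.3,0,0],"dr": [0,0,0]},{"gripper": 0,"delta_pos": [0.3,0,0],"dr": [0,0,0]},{"gripper": 0,"delta_pos": [0.3,0,0],"dr": [0,0,0]},{"gripper": 0,"delta_pos": [0.3,0,0],"dr": [0,0,0]},{"gripper": 0,"delta_pos": [0,0,0],"dr": [0,0,0]}]'

```text
t: 11.6
ee_pos: [601.1, -123.9, 111.1]
orientation: [2.526, 0.122, -1.769]
ft_force: [-0.2, -0.6, 0.6]
width: 0.8
```

```bash
python3 -c "
from h import *
st()"
```

```text
t 11.6 panel pos [-5.64  0.29  3.21] F panel [-0.07 -0.55  0.65] w 0.8 roterr [0.0013 0.0003 0.0006] M [-0.02  0.15  0.01]
```

>>> apply_moves --increments '[{"gripper": 0,"delta_pos": [0.1,0,0],"dr": [0,0,0]},{"gripper": 0,"delta_pos": [0.1,0,0],"dr": [0,0,0]},{"gripper": 0,"delta_pos": [0.1,0,0],"dr": [0,0,0]},{"gripper": 0,"delta_pos": [0.1,0,0],"dr": [0,0,0]},{"gripper": 0,"delta_pos": [0,0,0],"dr": [0,0,0]}]'

```text
t: 12.02
ee_pos: [602.6, -123.9, 108.0]
orientation: [2.527, 0.121, -1.768]
ft_force: [-0.1, 0.5, -0.7]
width: 0.3
```

```bash
python3 -c "
from h import *
st()"
```

```text
t 12.02 panel pos [-5.25  0.14 -0.18] F panel [-0.26  0.5  -0.61] w 0.3 roterr [ 0.0014 -0.0006  0.0003] M [0.   0.17 0.05]
```

>>> apply_moves --increments '[{"gripper": 0,"delta_pos": [0.1,0,0],"dr": [0,0,0]},{"gripper": 0,"delta_pos": [0.1,0,0],"dr": [0,0,0]},{"gripper": 0,"delta_pos": [0.1,0,0],"dr": [0,0,0]},{"gripper": 0,"delta_pos": [0.1,0,0],"dr": [0,0,0]},{"gripper": 0,"delta_pos": [0,0,0],"dr": [0,0,0]}]'

```text
t: 12.43
ee_pos: [603.9, -123.7, 104.2]
orientation: [2.527, 0.121, -1.768]
ft_force: [-0.4, -0.1, 1.4]
width: 0.4
```

```bash
python3 -c "
from h import *
st()"
```

```text
t 12.43 panel pos [-5.33  0.2  -4.27] F panel [ 0.09 -0.02  1.46] w 0.4 roterr [ 0.0014 -0.0004  0.0004] M [-0.03  0.16  0.01]
```

>>> apply_moves --increments '[{"gripper": 0,"delta_pos": [0.1,0,0],"dr": [0,0,0]},{"gripper": 0,"delta_pos": [0.1,0,0],"dr": [0,0,0]},{"gripper": 0,"delta_pos": [0.1,0,0],"dr": [0,0,0]},{"gripper": 0,"delta_pos": [0.1,0,0],"dr": [0,0,0]},{"gripper": 0,"delta_pos": [0,0,0],"dr": [0,0,0]}]'

```text
t: 12.85
ee_pos: [605.3, -123.5, 100.4]
orientation: [2.527, 0.122, -1.768]
ft_force: [0.4, -0.2, -0.2]
width: 0.6
```

```bash
python3 -c "
from h import *
st()"
```

```text
t 12.85 panel pos [-5.34  0.21 -8.27] F panel [ 0.33 -0.28 -0.31] w 0.6 roterr [ 0.0014 -0.0004  0.0004] M [0.02 0.17 0.01]
```

>>> apply_moves --increments '[{"gripper": 0,"delta_pos": [0.1,0,0],"dr": [0,0,0]},{"gripper": 0,"delta_pos": [0.1,0,0],"dr": [0,0,0]},{"gripper": 0,"delta_pos": [0.1,0,0],"dr": [0,0,0]},{"gripper": 0,"delta_pos": [0.1,0,0],"dr": [0,0,0]},{"gripper": 0,"delta_pos": [0,0,0],"dr": [0,0,0]}]'

```text
t: 13.27
ee_pos: [606.7, -123.4, 96.7]
orientation: [2.527, 0.121, -1.768]
ft_force: [0.3, 0.1, 0.0]
width: 0.5
```

```bash
python3 -c "
from h import *
st()"
```

```text
t 13.27 panel pos [ -5.33   0.19 -12.26] F panel [ 0.28  0.1  -0.09] w 0.5 roterr [ 0.0014 -0.0004  0.0004] M [0.03 0.11 0.02]
```

>>> apply_moves --increments '[{"gripper": 0,"delta_pos": [0.05,0,0],"dr": [0,0,0]},{"gripper": 0,"delta_pos": [0.05,0,0],"dr": [0,0,0]},{"gripper": 0,"delta_pos": [0.05,0,0],"dr": [0,0,0]},{"gripper": 0,"delta_pos": [0,0,0],"dr": [0,0,0]},{"gripper": 0,"delta_pos": [0,0,0],"dr": [0,0,0]}]'

```text
t: 13.68
ee_pos: [607.2, -123.5, 95.7]
orientation: [2.527, 0.121, -1.768]
ft_force: [-1.8, -0.4, 4.2]
width: 0.4
```

```bash
python3 -c "
from h import *
st()"
```

```text
t 13.68 panel pos [ -5.18   0.12 -13.33] F panel [-0.3  -0.22  4.57] w 0.4 roterr [ 0.0013 -0.0008  0.0003] M [-0.03  0.31 -0.01]
```

>>> apply_moves --increments '[{"gripper": 0,"delta_pos": [0.05,0,0],"dr": [0,0,0]},{"gripper": 0,"delta_pos": [0,0,0],"dr": [0,0,0]},{"gripper": 0,"delta_pos": [0,0,0],"dr": [0,0,0]},{"gripper": 0,"delta_pos": [0,0,0],"dr": [0,0,0]},{"gripper": 0,"delta_pos": [0,0,0],"dr": [0,0,0]}]'

```text
t: 14.1
ee_pos: [607.2, -123.4, 95.6]
orientation: [2.527, 0.122, -1.768]
ft_force: [-5.5, -0.9, 9.2]
width: 0.9
```

```bash
python3 -c "
from h import *
st()"
```

```text
t 14.1 panel pos [ -5.16   0.16 -13.41] F panel [-2.09 -0.41 10.55] w 0.9 roterr [ 0.0015 -0.0009  0.0003] M [0.05 0.5  0.05]
```

>>> apply_moves --increments '[{"gripper": 0,"delta_pos": [-1.0,0,0],"dr": [0,0,0]},{"gripper": 0,"delta_pos": [-2.5,0,0],"dr": [0,0,0]},{"gripper": 0,"delta_pos": [-3.0,0,0],"dr": [0,0,0]},{"gripper": 0,"delta_pos": [-3.5,0,0],"dr": [0,0,0]},{"gripper": 0,"delta_pos": [-3.5,0,0],"dr": [0,0,0]}]'

```text
t: 14.52
ee_pos: [560.2, -127.7, 222.8]
orientation: [2.526, 0.121, -1.77]
ft_force: [0.5, -0.4, -0.1]
width: 0.3
```

Run:
```python
from h import *
exec(open('kz.py').read().split("print('start'")[0].replace("f=sys.argv[1]","f='s5'"))
print('start',kz(load('s0')));print('now',kz(b))
t=shot('top','t5');a=load('t0')
# flap angle refined using C
L=(cloud(t).reshape(-1,3)-[p[0],p[1],110])@panelR(p[2])
k=(L[:,2]>40)&(L[:,2]<112)&(abs(L[:,1])<75)&(L[:,0]>60)&(L[:,0]<110);L=L[k];print('flap',len(L),np.polyfit(L[:,2],L[:,0],1))
o=[cv2.resize(b['img'][90:200,220:330],None,fx=5,fy=5,interpolation=2)]
cv2.imwrite('pics/s5c.png',cv2.convertScaleAbs(np.hstack(o)[:,:,::-1],alpha=1.4))
```

```text
t 14.52 panel pos [ -5.97   0.29 122.26] F panel [ 0.38 -0.46 -0.3 ] w 0.3 roterr [0.0012 0.0006 0.0004] M [0.   0.15 0.01]
start (102, np.float64(275.0686274509804), np.float64(173.73529411764707), np.int64(168), [[-15.8, -4.8, -34.5], [-4.5, 11.5, -21.6], [5.8, 17.3, -18.3]])
now (101, np.float64(274.94059405940595), np.float64(173.8019801980198), np.int64(168), [[-15.1, -5.0, -35.5], [-4.5, 10.6, -21.8], [6.0, 18.2, -18.7]])
flap 1121 [ 0.41723793 52.64256293]
```

>>> apply_moves --increments '[{"gripper": 0,"delta_pos": [-2.0,0,0],"dr": [0,0,0]},{"gripper": 0,"delta_pos": [-1.5,0,-2.0],"dr": [0,0,0]},{"gripper": 0,"delta_pos": [0,0,-3.0],"dr": [0,0,0]},{"gripper": 0,"delta_pos": [0,0,-3.0],"dr": [0,0,0]},{"gripper": 0,"delta_pos": [0,0,-3.0],"dr": [0,0,0]}]'

```text
t: 15.03
ee_pos: [653.2, -118.9, 292.8]
orientation: [2.527, 0.121, -1.768]
ft_force: [-0.8, -0.5, -0.5]
width: 0.2
```

>>> apply_moves --increments '[{"gripper": 0,"delta_pos": [0,0,-2.0],"dr": [0,0,0]},{"gripper": 0,"delta_pos": [0,0,-1.5],"dr": [0,0,0]},{"gripper": 0,"delta_pos": [0,0,0],"dr": [0,0,0]},{"gripper": 0,"delta_pos": [0,0,0],"dr": [0,0,0]},{"gripper": 0,"delta_pos": [0,0,0],"dr": [0,0,0]}]'

```text
t: 15.45
ee_pos: [683.7, -115.7, 303.0]
orientation: [2.525, 0.122, -1.771]
ft_force: [-0.6, -0.1, 0.8]
width: 0.6
```

Run:
```python
from h import *
st()
b=shot('side','s6')
cv2.imwrite('pics/s6c.png',cv2.convertScaleAbs(cv2.resize(b['img'][60:210,215:335],None,fx=4,fy=4,interpolation=2)[:,:,::-1],alpha=1.4))
H=np.array([56.5,3.5]);prev=None
for th in np.r_[np.linspace(1.97,.1,26)]:
    u=np.array([-np.cos(th),np.sin(th)]);n=np.array([np.sin(th),np.cos(th)])
    c=H+3*n+(118*u-[0,20] if th>np.pi/2 else 100*u); T=c+[10,8]
    print(round(th,2),np.round(T,1),None if prev is None else np.round(-(T-prev)[::-1]/10,2)); prev=T
```

```text
t 15.45 panel pos [137.97   0.6  155.13] F panel [-0.31 -0.09  0.97] w 0.6 roterr [0.0012 0.0016 0.001 ] M [-0.03  0.21 -0.  ]
1.97 [115.1  99.1] None
1.9 [107.  102.4] [-0.33  0.82]
1.82 [ 98.6 105.1] [-0.27  0.84]
1.75 [ 90.  107.2] [-0.21  0.86]
1.67 [ 81.3 108.6] [-0.14  0.87]
1.6 [ 72.5 109.4] [-0.08  0.88]
1.52 [ 64.5 111.5] [-0.21  0.79]
1.45 [ 57.1 111.1] [0.04 0.75]
1.37 [ 49.7 110.1] [0.1  0.74]
1.3 [ 42.3 108.6] [0.15 0.73]
1.22 [ 35.1 106.5] [0.21 0.72]
1.15 [ 28.1 103.9] [0.26 0.7 ]
1.07 [ 21.3 100.8] [0.31 0.68]
1.0 [14.8 97.1] [0.36 0.65]
0.92 [ 8.5 93. ] [0.41 0.63]
0.85 [ 2.6 88.5] [0.46 0.59]
0.77 [-3.  83.5] [0.5  0.56]
0.7 [-8.2 78.1] [0.54 0.52]
0.62 [-12.9  72.3] [0.58 0.48]
0.55 [-17.3  66.2] [0.61 0.43]
0.47 [-21.1  59.8] [0.64 0.39]
0.4 [-24.5  53.1] [0.67 0.34]
0.32 [-27.3  46.2] [0.69 0.29]
0.25 [-29.7  39.1] [0.71 0.23]
0.17 [-31.5  31.8] [0.73 0.18]
0.1 [-32.7  24.5] [0.74 0.12]
```

View pics/s6c.png

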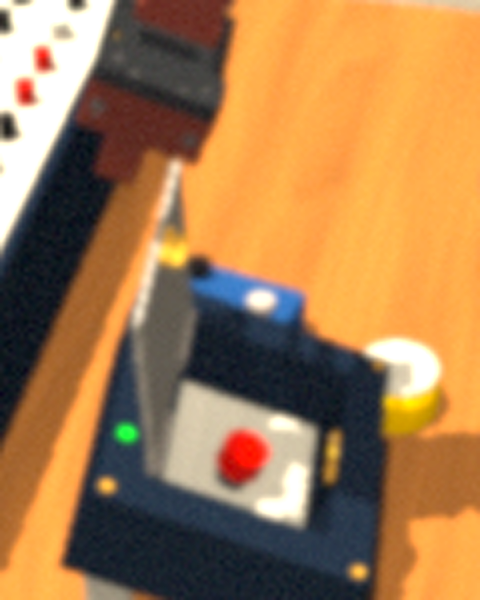

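>>> apply_moves --increments '[{"gripper": 0,"delta_pos": [1.5,0,0],"dr": [0,0,0]},{"gripper": 0,"delta_pos": [1.8,0,0],"dr": [0,0,0]},{"gripper": 0,"delta_pos": [1.8,0,0],"dr": [0,0,0]},{"gripper": 0,"delta_pos": [0.4,0,0],"dr": [0,0,0]},{"gripper": 0,"delta_pos": [0,0,0.7],"dr": [0,0,0]}]'

```text
t: 15.92
ee_pos: [696.9, -114.5, 248.1]
orientation: [2.525, 0.122, -1.771]
ft_force: [-0.6, 0.7, 1.4]
width: 0.4
```

>>> apply_moves --increments '[{"gripper": 0,"delta_pos": [0,0,0.6],"dr": [0,0,0]},{"gripper": 0,"delta_pos": [0,0,0.5],"dr": [0,0,0]},{"gripper": 0,"delta_pos": [0,0,0.5],"dr": [0,0,0]},{"gripper": 0,"delta_pos": [-0.33,0,0.82],"dr": [0,0,0]},{"gripper": 0,"delta_pos": [-0.27,0,0.84],"dr": [0,0,0]}]'

```text
t: 16.33
ee_pos: [664.2, -118.0, 245.6]
orientation: [2.528, 0.121, -1.766]
ft_force: [2.0, 0.3, -1.2]
width: 0.5
```

```bash
python3 -c "
from h import *
st()"
```

```text
t 16.33 panel pos [ 99.92   0.18 107.9 ] F panel [ 1.48  0.09 -1.79] w 0.5 roterr [ 0.0015 -0.0021 -0.0001] M [0.01 0.07 0.06]
```

>>> apply_moves --increments '[{"gripper": 0,"delta_pos": [0,0,0.86],"dr": [0,0,0]},{"gripper": 0,"delta_pos": [0,0,0.87],"dr": [0,0,0]},{"gripper": 0,"delta_pos": [0,0,0.88],"dr": [0,0,0]},{"gripper": 0,"delta_pos": [0,0,0.79],"dr": [0,0,0]},{"gripper": 0,"delta_pos": [0.04,0,0.75],"dr": [0,0,0]}]'

```text
t: 16.75
ee_pos: [625.1, -121.6, 229.9]
orientation: [2.527, 0.121, -1.768]
ft_force: [0.7, 0.5, 0.0]
width: 0.6
```

```bash
python3 -c "
from h import *
st()"
```

```text
t 16.75 panel pos [ 57.66   0.22 106.64] F panel [ 0.72  0.42 -0.26] w 0.6 roterr [ 0.0012 -0.0006  0.0003] M [ 0.05 -0.    0.03]
```

>>> apply_moves --increments '[{"gripper": 0,"delta_pos": [0.1,0,0.74],"dr": [0,0,0]},{"gripper": 0,"delta_pos": [0.15,0,0.73],"dr": [0,0,0]},{"gripper": 0,"delta_pos": [0.21,0,0.72],"dr": [0,0,0]},{"gripper": 0,"delta_pos": [0.26,0,0.7],"dr": [0,0,0]},{"gripper": 0,"delta_pos": [0.31,0,0.68],"dr": [0,0,0]}]'

```text
t: 17.17
ee_pos: [595.4, -124.5, 207.6]
orientation: [2.527, 0.121, -1.768]
ft_force: [1.3, -0.2, 0.4]
width: 0.3
```

```bash
python3 -c "
from h import *
st()"
```

```text
t 17.17 panel pos [22.05  0.22 95.88] F panel [ 1.33 -0.35 -0.06] w 0.3 roterr [ 0.0014 -0.0003  0.0004] M [ 0.08  0.02 -0.02]
```

>>> apply_moves --increments '[{"gripper": 0,"delta_pos": [0.33,0,0.65],"dr": [0,0,0]},{"gripper": 0,"delta_pos": [0.38,0,0.63],"dr": [0,0,0]},{"gripper": 0,"delta_pos": [0.42,0,0.59],"dr": [0,0,0]},{"gripper": 0,"delta_pos": [0.47,0,0.56],"dr": [0,0,0]},{"gripper": 0,"delta_pos": [0.52,0,0.52],"dr": [0,0,0]}]'

```text
t: 17.58
ee_pos: [575.5, -126.5, 177.6]
orientation: [2.527, 0.121, -1.768]
ft_force: [0.2, -0.1, -0.2]
width: 0.4
```

>>> apply_moves --increments '[{"gripper": 0,"delta_pos": [0.56,0,0.48],"dr": [0,0,0]},{"gripper": 0,"delta_pos": [0.6,0,0.43],"dr": [0,0,0]},{"gripper": 0,"delta_pos": [0.62,0,0.39],"dr": [0,0,0]},{"gripper": 0,"delta_pos": [0.65,0,0.34],"dr": [0,0,0]},{"gripper": 0,"delta_pos": [0.65,0,0.29],"dr": [0,0,0]}]'

```text
t: 18.0
ee_pos: [568.1, -127.1, 141.9]
orientation: [2.527, 0.121, -1.768]
ft_force: [1.2, 0.6, 1.1]
width: 0.1
```

```bash
python3 -c "
from h import *
st()"
```

```text
t 18.0 panel pos [-26.27   0.13  43.5 ] F panel [1.54 0.46 0.6 ] w 0.1 roterr [ 0.0014 -0.0005  0.0003] M [ 0.05  0.01 -0.04]
```

>>> apply_moves --increments '[{"gripper": 0,"delta_pos": [0.5,0,0.3],"dr": [0,0,0]},{"gripper": 0,"delta_pos": [0.5,0,0.25],"dr": [0,0,0]},{"gripper": 0,"delta_pos": [0.4,0,0.2],"dr": [0,0,0]},{"gripper": 0,"delta_pos": [0.3,0,0.1],"dr": [0,0,0]},{"gripper": 0,"delta_pos": [0.2,0,0],"dr": [0,0,0]}]'

```text
t: 18.42
ee_pos: [566.4, -127.2, 121.3]
orientation: [2.526, 0.122, -1.769]
ft_force: [-0.1, -0.8, 0.2]
width: 0.7
```

```bash
python3 -c "
from h import *
st()"
```

```text
t 18.42 panel pos [-34.86   0.24  24.75] F panel [-0.13 -0.81  0.27] w 0.7 roterr [0.0013 0.0002 0.0006] M [-0.03  0.15  0.05]
```

>>> apply_moves --increments '[{"gripper": 0,"delta_pos": [0.1,0,0],"dr": [0,0,0]},{"gripper": 0,"delta_pos": [0.05,0,0],"dr": [0,0,0]},{"gripper": 0,"delta_pos": [0.05,0,0],"dr": [0,0,0]},{"gripper": 0,"delta_pos": [0,0,0],"dr": [0,0,0]},{"gripper": 0,"delta_pos": [0,0,0],"dr": [0,0,0]}]'

```text
t: 18.83
ee_pos: [567.5, -127.2, 120.2]
orientation: [2.527, 0.121, -1.768]
ft_force: [-1.0, 0.4, 0.7]
width: 0.2
```

```bash
python3 -c "
from h import *
st()"
```

```text
t 18.83 panel pos [-34.2    0.09  23.35] F panel [-0.67  0.49  1.04] w 0.2 roterr [ 0.0014 -0.0009  0.0002] M [-0.01  0.16 -0.  ]
```

>>> apply_moves --increments '[{"gripper": 0,"delta_pos": [0.1,0,0.4],"dr": [0,0,0]},{"gripper": 0,"delta_pos": [0.1,0,0.4],"dr": [0,0,0]},{"gripper": 0,"delta_pos": [0.1,0,0],"dr": [0,0,0]},{"gripper": 0,"delta_pos": [0,0,0],"dr": [0,0,0]},{"gripper": 0,"delta_pos": [0,0,0],"dr": [0,0,0]}]'

```text
t: 19.25
ee_pos: [560.8, -127.9, 114.3]
orientation: [2.527, 0.121, -1.769]
ft_force: [0.3, -0.3, 0.9]
width: 0.4
```

```bash
python3 -c "
from h import *
st()"
```

```text
t 19.25 panel pos [-42.61   0.1   20.14] F panel [ 0.6  -0.37  0.74] w 0.4 roterr [ 0.0013 -0.0002  0.0004] M [-0.07  0.02 -0.04]
```

>>> apply_moves --increments '[{"gripper": 0,"delta_pos": [0.05,0,0],"dr": [0,0,0]},{"gripper": 0,"delta_pos": [0.05,0,0],"dr": [0,0,0]},{"gripper": 0,"delta_pos": [0,0,0],"dr": [0,0,0]},{"gripper": 0,"delta_pos": [0,0,0],"dr": [0,0,0]},{"gripper": 0,"delta_pos": [0,0,0],"dr": [0,0,0]}]'

```text
t: 19.67
ee_pos: [561.2, -127.7, 113.4]
orientation: [2.527, 0.122, -1.769]
ft_force: [-0.0, -0.4, 0.3]
width: 0.6
```

```bash
python3 -c "
from h import *
st()"
```

```text
t 19.67 panel pos [-42.54   0.22  19.09] F panel [ 0.05 -0.36  0.31] w 0.6 roterr [ 0.0014 -0.0002  0.0005] M [-0.01  0.14  0.02]
```

>>> apply_moves --increments '[{"gripper": 0,"delta_pos": [0.05,0,0],"dr": [0,0,0]},{"gripper": 0,"delta_pos": [0.05,0,0],"dr": [0,0,0]},{"gripper": 0,"delta_pos": [0.05,0,0],"dr": [0,0,0]},{"gripper": 0,"delta_pos": [0.05,0,0],"dr": [0,0,0]},{"gripper": 0,"delta_pos": [0,0,0],"dr": [0,0,0]}]'

```text
t: 20.08
ee_pos: [562.0, -127.8, 111.6]
orientation: [2.527, 0.121, -1.768]
ft_force: [0.2, -0.2, -0.0]
width: 0.4
```

```bash
python3 -c "
from h import *
st()"
```

```text
t 20.08 panel pos [-42.42   0.11  17.1 ] F panel [ 0.18 -0.2  -0.09] w 0.4 roterr [ 0.0014 -0.0005  0.0003] M [-0.02  0.1   0.01]
```

>>> apply_moves --increments '[{"gripper": 0,"delta_pos": [0.05,0,0],"dr": [0,0,0]},{"gripper": 0,"delta_pos": [0.05,0,0],"dr": [0,0,0]},{"gripper": 0,"delta_pos": [0,0,0],"dr": [0,0,0]},{"gripper": 0,"delta_pos": [0,0,0],"dr": [0,0,0]},{"gripper": 0,"delta_pos": [0,0,0],"dr": [0,0,0]}]'

```text
t: 20.5
ee_pos: [562.4, -127.7, 110.7]
orientation: [2.527, 0.121, -1.768]
ft_force: [0.5, -0.3, 0.2]
width: 0.5
```

```bash
python3 -c "
from h import *
st()"
```

```text
t 20.5 panel pos [-42.34   0.11  16.21] F panel [ 0.53 -0.32  0.07] w 0.5 roterr [ 0.0014 -0.0006  0.0003] M [-0.07  0.14  0.01]
```

```bash
cat > fl.py <<'E'
from h import *
import sys
st();p=np.load('p.npy')
for n in('top','side'):
    b=shot(n,n+sys.argv[1]);L=(cloud(b).reshape(-1,3)-[p[0],p[1],110])@panelR(p[2])
    im=b['img'].reshape(-1,3).astype(int);g=(im.max(1)-im.min(1)<35)&(im.max(1)>40)
    for y0,y1 in((-76,-45),(-30,30),(45,76)):
        k=g&(L[:,1]>y0)&(L[:,1]<y1)&(L[:,0]>-58)&(L[:,0]<50)&(abs(L[:,2])<25)
        if k.sum()>20: q=np.polyfit(L[k,0],L[k,2],1);print(n,(y0,y1),k.sum(),'z@-55',round(np.polyval(q,-55),1),'z@50',round(np.polyval(q,50),1))
b=load('side'+sys.argv[1]);cv2.imwrite(f'pics/f{sys.argv[1]}.png',cv2.convertScaleAbs(cv2.resize(b['img'][90:220,215:335],None,fx=4.5,fy=4.5,interpolation=2)[:,:,::-1],alpha=1.4))
E
python3 fl.py 7
```

```text
t 20.5 panel pos [-42.34   0.11  16.21] F panel [ 0.53 -0.32  0.07] w 0.5 roterr [ 0.0014 -0.0006  0.0003] M [-0.07  0.14  0.01]
top (-76, -45) 366 z@-55 6.1 z@50 7.0
top (-30, 30) 878 z@-55 6.9 z@50 6.6
top (45, 76) 387 z@-55 6.5 z@50 6.7
side (-76, -45) 66 z@-55 8.1 z@50 7.9
side (-30, 30) 36 z@-55 10.3 z@50 4.9
```

View pics/f7.png

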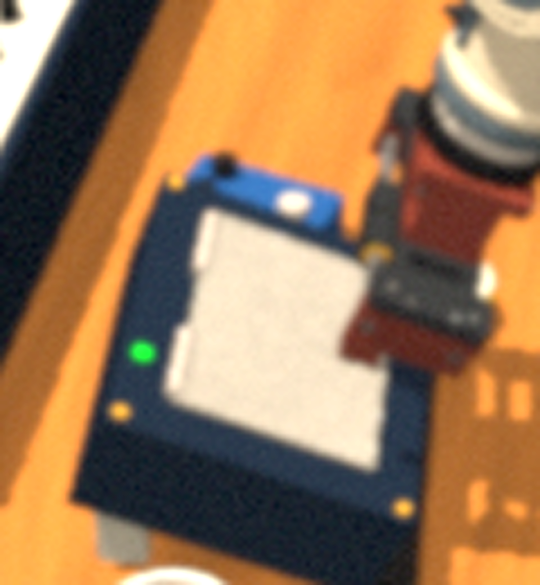

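>>> apply_moves --increments '[{"gripper": 0,"delta_pos": [0.05,0,0],"dr": [0,0,0]},{"gripper": 0,"delta_pos": [0.05,0,0],"dr": [0,0,0]},{"gripper": 0,"delta_pos": [0.05,0,0],"dr": [0,0,0]},{"gripper": 0,"delta_pos": [0,0,0],"dr": [0,0,0]},{"gripper": 0,"delta_pos": [0,0,0],"dr": [0,0,0]}]'

```text
t: 21.02
ee_pos: [562.9, -127.7, 109.3]
orientation: [2.527, 0.121, -1.768]
ft_force: [0.1, 0.4, 1.0]
width: 0.4
```

```bash
python3 -c "
from h import *
st()"
```

```text
t 21.02 panel pos [-42.35   0.09  14.7 ] F panel [0.45 0.38 0.88] w 0.4 roterr [ 0.0013 -0.0006  0.0003] M [ 0.02  0.14 -0.01]
```

>>> apply_moves --increments '[{"gripper": 0,"delta_pos": [0.05,0,0],"dr": [0,0,0]},{"gripper": 0,"delta_pos": [0,0,0],"dr": [0,0,0]},{"gripper": 0,"delta_pos": [0,0,0],"dr": [0,0,0]},{"gripper": 0,"delta_pos": [0,0,0],"dr": [0,0,0]},{"gripper": 0,"delta_pos": [0,0,0],"dr": [0,0,0]}]'

```text
t: 21.43
ee_pos: [562.9, -127.7, 109.2]
orientation: [2.527, 0.121, -1.768]
ft_force: [-3.4, -0.2, 7.4]
width: 0.5
```

```bash
python3 -c "
from h import *
st()"
```

```text
t 21.43 panel pos [-42.31   0.12  14.59] F panel [-0.7   0.12  8.1 ] w 0.5 roterr [ 0.0015 -0.0009  0.0003] M [ 0.    0.41 -0.  ]
```

>>> apply_moves --increments '[{"gripper": 0,"delta_pos": [0.04,0,0],"dr": [0,0,0]},{"gripper": 0,"delta_pos": [0,0,0],"dr": [0,0,0]},{"gripper": 0,"delta_pos": [0,0,0],"dr": [0,0,0]},{"gripper": 0,"delta_pos": [0,0,0],"dr": [0,0,0]},{"gripper": 0,"delta_pos": [0,0,0],"dr": [0,0,0]}]'

```text
t: 21.85
ee_pos: [563.0, -127.7, 109.1]
orientation: [2.527, 0.121, -1.768]
ft_force: [-7.3, 0.4, 11.3]
width: 0.4
```

```bash
python3 -c "
from h import *
st()"
```

```text
t 21.85 panel pos [-42.31   0.09  14.5 ] F panel [-2.95  1.09 13.07] w 0.4 roterr [ 0.0015 -0.001   0.0003] M [ 0.05  0.56 -0.  ]
```

>>> apply_moves --increments '[{"gripper": 0,"delta_pos": [-0.5,0,0],"dr": [0,0,0]},{"gripper": 0,"delta_pos": [-2,0,0],"dr": [0,0,0]},{"gripper": 0,"delta_pos": [-3,0,0],"dr": [0,0,0]},{"gripper": 0,"delta_pos": [-3,0,2],"dr": [0,0,0]},{"gripper": 0,"delta_pos": [-2,0,3],"dr": [0,0,0]}]'

```text
t: 22.27
ee_pos: [482.6, -136.3, 193.0]
orientation: [2.529, 0.12, -1.76]
ft_force: [1.1, -0.4, 0.2]
width: 0.3
```

>>> apply_moves --increments '[{"gripper": 0,"delta_pos": [-2,0,3],"dr": [0,0,0]},{"gripper": 0,"delta_pos": [-1,0,3],"dr": [0,0,0]},{"gripper": 0,"delta_pos": [0,0,0],"dr": [0,0,0]},{"gripper": 0,"delta_pos": [0,0,0],"dr": [0,0,0]},{"gripper": 0,"delta_pos": [0,0,0],"dr": [0,0,0]}]'

```text
t: 22.68
ee_pos: [415.1, -142.5, 198.2]
orientation: [2.528, 0.12, -1.766]
ft_force: [0.0, 1.2, 0.0]
width: 0.4
```

```bash
python3 fl.py 8
python3 - <<'E'
from h import *
a,b=load('t0'),load('top8'); 
for n,(y0,y1,x0,x1) in dict(mug=(160,215,240,295),pedal=(145,205,425,470),tin=(217,252,414,446)).items():
    print(n,np.abs(a['img'][y0:y1,x0:x1].astype(int)-b['img'][y0:y1,x0:x1]).mean())
E
```

```text
t 22.68 panel pos [-151.54   -0.67  149.01] F panel [ 0.12  1.24 -0.01] w 0.4 roterr [ 0.0009 -0.002  -0.0008] M [-0.    0.16 -0.  ]
top (-76, -45) 292 z@-55 6.8 z@50 7.0
top (-30, 30) 674 z@-55 6.6 z@50 6.7
top (45, 76) 151 z@-55 6.9 z@50 6.2
side (-76, -45) 75 z@-55 8.3 z@50 7.6
side (-30, 30) 36 z@-55 7.8 z@50 7.6
mug 3.5211019283746556
pedal 3.4362962962962964
tin 3.9955357142857144
```

View pics/f8.png

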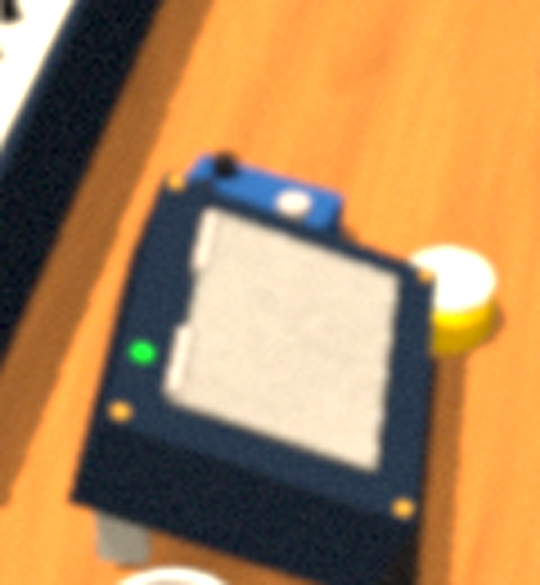

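The flap lies flat on the panel with the hand well clear, and the mug, pedal and tin match the first pictures. I'm handing in.

```bash
python3 -c "
from workcell import ctrl
print(ctrl.close_job())"
```

```text
the job is handed in; nothing more can be done
None
```

The synth's power is restarted and the flap is shut; I handed the job in at about 23 s of the 61 s allowed.

- **Pull:** I drew the knob out in small steps. The pull rose to about 10 N, then fell through zero at roughly 14–15 mm out as the catch took it. I stopped there, short of the firm stop. A picture after I let go showed it staying out, with the neck visible.
- **Press home:** The closed fingertips freed the knob, followed it in and pressed it with about 10 N. In the side picture the head was back within 0.2 px of where it started.
- **Flap:** I swung it over from behind. I felt no distinct snap; it was already flat when I started the final press. That press, 13 N near the free edge, met a firm stop. Afterwards the outer face measured level within about 1 mm along its length (z about 6.5–7 mm at both ends in the top camera, about 8 mm in the side camera).
- **Last checks:** The hand is clear, with force readings at noise level. The mug, pedal and tin show no change from the first picture. The tab behind the rim can't be seen, so I judge it latched from the level flap and the firm stop.

One image script failed along the way because the gripper hid the knob; it had no effect on the job.

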